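# Unstack the mending kit

## Robot

A 7-joint arm with a two-finger parallel gripper is mounted at the origin on a cart in front of the work surface, level with it; the furniture and walls round the work are solid. World frame = base frame: x ahead of the robot, y to its left, z up, the work surface at z = 0. Lengths are in m, angles in rad, forces in N, time in s.
With the tool pointing down it reaches from about 0.425 to 0.925 m from the base axis. Payload 6.8 kg.
Tool frame: the origin (TCP) lies at the very end of the fingers, on their centre line; the grasp point (between the pads) lies bot.tcp_to_grasp behind it (bot.tcp_to_grasp is the distance from the TCP to the grasp point, in m); z points along the fingers, y is the line along which they close (so a half turn about z gives the same grasp; the last joint's range is limited). The gripper opens to 85 mm and grips with 20 to 120 N. Pads are 22 mm wide; open, the fingers measure 114 mm over their backs; the gripper's body (76 mm by 85 mm) begins 54 mm behind the grasp point. The pads swing forward as they close: fully open they stand 13 mm farther back than shut.
Start: joints at [1.115, 0.477, 0.022, 1.555, -0.011, 1.109, -0.083], TCP at [0.23, -0.635, 0.231] pointing down, gripper open.
Joint ranges: [-2.96, 2.96], [-0.34, 2.1], [-1.41, 1.46], [0.24, 2.44], [-1.37, 4.51], [0.17, 1.92], [-2.96, 2.96]. Speed limits (rad/s): [2.39, 2.39, 3.14, 3.14, 3.14, 3.14, 3.14].

## Interface

Orientations are given as a unit quaternion [w, x, y, z].
In Python, from station import bot gives the robot as it stands.
- The arm moves only by the tool servo_tool, never from a script. Its argument "motion" is a list that holds one entry, the list of rows, each a list of 7 numbers: the shift along the tool's x, y, z in m, then the turn, a rotation vector about the tool's x, y, z in units of 5 degrees (1.0 is 5 degrees), then the opening, from 0 (shut) to 1 (fully open). A call has 1 to 20 rows; each row is the pose to reach, as a shift and turn from the pose commanded when the call began, along the tool's axes at that moment; what a row does not reach only later rows make up. A row lasts 1/12 s, in which the tool goes at most 41.7 mm and 7.16 degrees, less where a joint would pass 70% of its speed; a pose out of reach is approached as far as the arm can. A call with a gripper value outside its range is refused whole. The fingers move at their own pace and stop on an object; "grip_force" is the grip in N (left out, the last holds). Time passes only in rows, so rows that repeat a pose let the fingers close. It gives the time, the measured TCP pose, the force, the opening and the grip force at its end, in the units of the state.
- bot.get_obs(): the state, without advancing time (a new reading comes with each control period).
- bot.read_camera(name): name is "scene" or "top" or "wrist"; returns a dict with "img" (384x512x3 uint8, red, green, blue), "K" (3x3 intrinsics, pixels), "pose" (4x4, takes a point from camera to world coordinates). Camera axes: x right, y down, z forward; pixel columns grow to the right and rows downward; lengths in m; the calibration is good to about 2 mm. A picture is of the moment at which its call begins. There is no depth.
- bot.hand_in(): hands the job in; it is judged then, once.
The state is a dict: "t": time; "q": joint angles; "joint_vel": joint speeds; "joint_torque": joint torques, N m; "eef_pos": TCP position; "tool_rot": TCP orientation; "contact_force": force on the tool from outside, world axes, zero at the start; "torque": the same for the moment, N m; "gripper_width": opening from 0.0 (shut) to 1.0 (fully open); "grasp_force": force on a finger pad.
Only numpy, scipy, OpenCV 4.12 (cv2) and the standard library are available. Lean on these libraries where they do the work, as an engineer would, in place of code of your own. Each camera call takes 0.05 s, during which the arm holds its last target. There are 200 camera calls.

## Task

The mending kit has been carried in as one pile; take it apart from the top down and lay it out. First stand each thread reel in the middle of the coaster of its own colour, then put each button tin in the middle of the coaster of its colour, and last lay the white case squarely in the middle of the cork mat, its long side along the mat's. Keep the reels and tins upright all the way and set things down gently rather than dropping them.

Things in the scene. Friction and masses are not known exactly. Their poses are not given: they have to be found in the camera images.
- red_reel: reel of sewing thread with light wooden flanges, wound with red thread and with a 24 mm round label of the same colour on its top; upright cylinder 28 mm diameter, 39 mm high, 0.03 kg. At the start it stands in the middle of the top of one of the two tins (either one). Origin: centre of its underside; z up along its axis.
- blue_reel: reel of sewing thread with light wooden flanges, wound with blue thread and with a 24 mm round label of the same colour on its top; upright cylinder 28 mm diameter, 39 mm high, 0.03 kg. At the start it stands in the middle of the top of one of the two tins (either one). Origin: centre of its underside; z up along its axis.
- yellow_tin: round closed enamelled button tin, plain yellow all over with a fine steel band; flat-topped cylinder 54 mm diameter, 22 mm high, 0.07 kg. At the start it stands on the flat white case, 45 mm from the case's middle towards one of its ends (either end), with a reel on top. Origin: centre of its underside; z up.
- green_tin: round closed enamelled button tin, plain green all over with a fine steel band; flat-topped cylinder 54 mm diameter, 22 mm high, 0.07 kg. At the start it stands on the flat white case, 45 mm from the case's middle towards one of its ends (either end), with a reel on top. Origin: centre of its underside; z up.
- case: flat closed white sewing case, a box 62 mm (its x) by 170 mm (its y, long) by 24 mm high with a small steel clasp on one long side, 0.16 kg; bottom of the stack: it lies on the worktop, left or right of the middle, and carries the two tins side by side. Origin: centre of its underside; z up.
- red_coaster: flat round plain red coaster, 80 mm diameter, 4 mm thick, fixed to the worktop in one of four places in a rough row beyond the stack. Origin: centre of its underside, at worktop height; z up.
- blue_coaster: flat round plain blue coaster, 80 mm diameter, 4 mm thick, fixed to the worktop in one of four places in a rough row beyond the stack. Origin: centre of its underside, at worktop height; z up.
- yellow_coaster: flat round plain yellow coaster, 80 mm diameter, 4 mm thick, fixed to the worktop in one of four places in a rough row beyond the stack. Origin: centre of its underside, at worktop height; z up.
- green_coaster: flat round plain green coaster, 80 mm diameter, 4 mm thick, fixed to the worktop in one of four places in a rough row beyond the stack. Origin: centre of its underside, at worktop height; z up.
- cork_mat: oblong brown cork mat, 90 mm (its x) by 200 mm (its y, long), 4 mm thick, fixed to the worktop on the other side of the middle from the stack. Origin: centre of its underside, at worktop height; z up.
There are look-alikes about, which are no part of the job. Leave any pink, purple or red look-alike of the yellow_tin alone.

How it is judged:
On the way, in this order (a step that is already met when the one before it is completed fails the run):
1. both reels stand on the coasters of their colours (horizontal distance between red_reel and red_coaster below 0.015 m and z of red_reel in the frame of red_coaster below 0.009 m and angle between each of red_reel, blue_reel's own z axis and vertical below 0.15 rad and linear speed of each of red_reel, blue_reel below 0.02 m/s and contact force between the fingers and red_reel below 0.05 N and horizontal distance between blue_reel and blue_coaster below 0.015 m and z of blue_reel in the frame of blue_coaster below 0.009 m and contact force between the fingers and blue_reel below 0.05 N), for 0.2 s.
2. both tins stand on the coasters of their colours (horizontal distance between yellow_tin and yellow_coaster below 0.015 m and z of yellow_tin in the frame of yellow_coaster below 0.009 m and angle between each of yellow_tin, green_tin's own z axis and vertical below 0.15 rad and linear speed of each of yellow_tin, green_tin below 0.02 m/s and contact force between the fingers and yellow_tin below 0.05 N and horizontal distance between green_tin and green_coaster below 0.015 m and z of green_tin in the frame of green_coaster below 0.009 m and contact force between the fingers and green_tin below 0.05 N), for 0.2 s.
3. the case lies squarely on the cork mat (horizontal distance between case and cork_mat below 0.015 m and z of case in the frame of cork_mat below 0.009 m and angle between case's own z axis and vertical below 0.1 rad and angle between the y axis of case and the y axis of cork_mat, either way round below 0.17 rad and contact force between the fingers and case below 0.05 N and linear speed of case below 0.02 m/s), for 0.2 s.
At the end, for the whole second after the job is handed in: Each reel and each tin stands upright (within 0.15 rad) directly on the coaster of its own colour, its centre within 15 mm of the coaster's; the case lies flat on the cork mat, centre within 15 mm, long axes within 0.17 rad (either way round); all released and at rest (horizontal distance between red_reel and red_coaster below 0.015 m and z of red_reel in the frame of red_coaster below 0.009 m and angle between each of red_reel, blue_reel, yellow_tin, green_tin's own z axis and vertical below 0.15 rad and horizontal distance between blue_reel and blue_coaster below 0.015 m and z of blue_reel in the frame of blue_coaster below 0.009 m and horizontal distance between yellow_tin and yellow_coaster below 0.015 m and z of yellow_tin in the frame of yellow_coaster below 0.009 m and horizontal distance between green_tin and green_coaster below 0.015 m and z of green_tin in the frame of green_coaster below 0.009 m and horizontal distance between case and cork_mat below 0.015 m and z of case in the frame of cork_mat below 0.009 m and angle between case's own z axis and vertical below 0.1 rad and angle between the y axis of case and the y axis of cork_mat, either way round below 0.17 rad and linear speed of each of red_reel, blue_reel, yellow_tin, green_tin, case below 0.02 m/s); the robot touches nothing.
It fails at once if a reel or tin is tipped over (more than 0.8 rad from upright) (angle between any of red_reel, blue_reel, yellow_tin, green_tin's own z axis and vertical above 0.8 rad).
It fails at once if a thing is dropped (falls at more than 0.6 m/s, out of the fingers) ((linear speed of red_reel above 0.6 m/s and contact force between the fingers and red_reel below 0.05 N) or (linear speed of blue_reel above 0.6 m/s and contact force between the fingers and blue_reel below 0.05 N) or (linear speed of yellow_tin above 0.6 m/s and contact force between the fingers and yellow_tin below 0.05 N) or (linear speed of green_tin above 0.6 m/s and contact force between the fingers and green_tin below 0.05 N) or (linear speed of case above 0.6 m/s and contact force between the fingers and case below 0.05 N)).
It also fails if it takes over 136 s, if anything falls off the work surface, if the arm or the gripper's body presses on something with over 40 N, if the wrist force passes 120 N, or if a joint passes its speed limit or range.

## Working session

There is one attempt and no reset: what is moved stays moved. The work goes in short steps, Python scripts to look and compute and a tool call to move; the robot and the scene stay as the last step left them, time stands still between calls to the robot, and variables do not carry over. Pictures are saved under pics/ and viewed, at most 15 in all, crops included, and the job is handed in when it is done.

Besides the shell and the picture viewer there is one more tool, called after "Call:" by a JSON object that holds its "api" and its "payload". servo_tool: Moves the arm, as the interface text tells. Its arguments: {"type":"object","properties":{"motion":{"type":"array"},"grip_force":{"type":"number"}},"required":["motion"]}

```bash
mkdir -p pics; ls
python3 - <<'E'
from station import bot
import cv2,numpy as np
np.set_printoptions(precision=4,suppress=True)
o=bot.get_obs();print(o['t'],o['eef_pos'],o['tool_rot'],o['gripper_width'],bot.tcp_to_grasp)
for n in("top","scene"):
    c=bot.read_camera(n);print(n,c['K'],c['pose']);cv2.imwrite(f'pics/{n}0.png',cv2.resize(c['img'][:,:,::-1],(800,600),interpolation=cv2.INTER_CUBIC))
E
```

```text
pics
0.0 [ 0.2298 -0.634   0.2303] [-0.0009  0.9849  0.173  -0.0002] 0.9939781802313393 0.0187
top [[490.8599   0.     262.2511]
 [  0.     490.8599 195.8609]
 [  0.       0.       1.    ]] [[ 0.0236 -0.9907  0.1337  0.3721]
 [-0.9995 -0.0265 -0.0196  0.006 ]
 [ 0.023  -0.1331 -0.9908  1.2366]
 [ 0.      0.      0.      1.    ]]
scene [[393.0254   0.     250.6135]
 [  0.     393.0254 189.8797]
 [  0.       0.       1.    ]] [[-0.7006 -0.2839  0.6547 -0.0263]
 [-0.7134  0.2985 -0.634   0.5308]
 [-0.0154 -0.9112 -0.4116  0.4053]
 [ 0.      0.      0.      1.    ]]
```

View pics/top0.png

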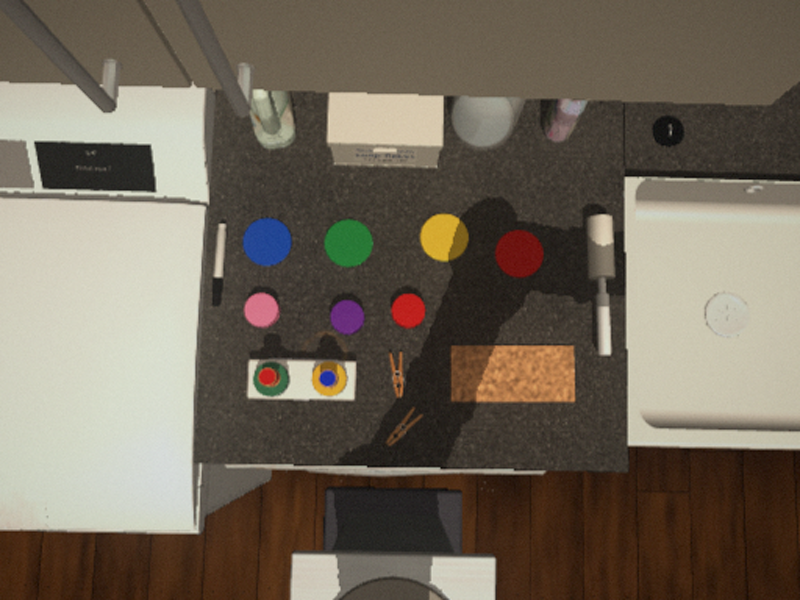

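View pics/scene0.png

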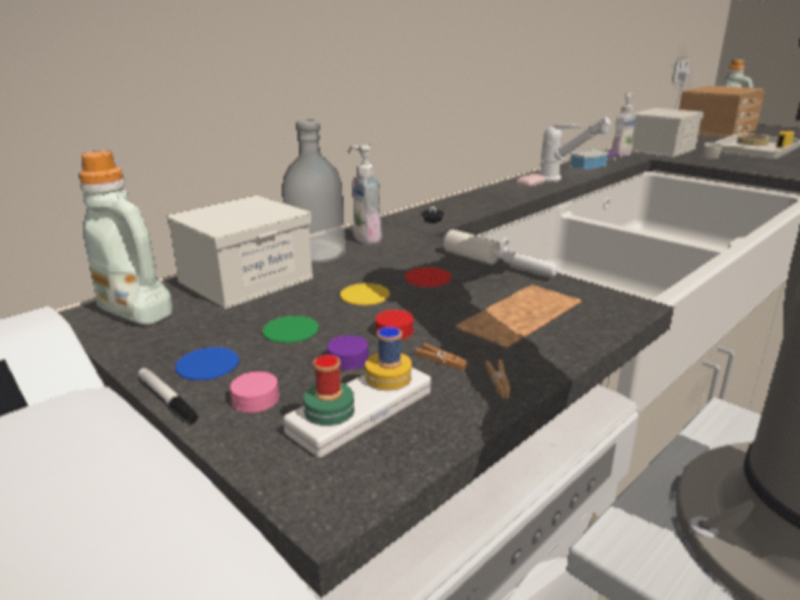

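The top picture shows the case at about (301,380), with red reel on green tin at (268,377) and blue reel on yellow tin at (328,378). The coasters are blue (267,242), green (348,243), yellow (444,237) and red (519,254); the mat is at (513,374).

Things that could be mistaken:
- **Tins:** pink (262,310), purple (347,317) and red (408,310) look-alikes. None of them is wanted, and they stand clear of the stack.
- **Red things:** red reel (268,377), red tin (408,310) and red coaster (519,254).

```bash
cat > h.py <<'E'
from station import bot
import cv2,numpy as np
np.set_printoptions(precision=4,suppress=True)
def w(c,u,v,z):
    d=c['pose'][:3,:3]@np.linalg.solve(c['K'],[u,v,1.]);p=c['pose'][:3,3]
    return p+d*(z-p[2])/d[2]
def mask(c,h0,h1,s=120,vmin=40):
    H=cv2.cvtColor(c['img'],cv2.COLOR_RGB2HSV)
    m=(((H[...,0]>=h0)&(H[...,0]<=h1)) if h0<=h1 else ((H[...,0]>=h0)|(H[...,0]<=h1)))&(H[...,1]>s)&(H[...,2]>vmin)
    return m.astype(np.uint8)
def blob(c,m,box,z):  # box in raw pixels: fit in world plane
    x0,y0,x1,y1=box; k=np.zeros_like(m);k[y0:y1,x0:x1]=m[y0:y1,x0:x1]
    cs,_=cv2.findContours(k,cv2.RETR_EXTERNAL,cv2.CHAIN_APPROX_NONE)
    q=max(cs,key=cv2.contourArea).reshape(-1,2)
    P=np.array([w(c,u,v,z)[:2] for u,v in q],np.float32)*1000
    return q,P
def circ(c,m,box,z):
    q,P=blob(c,m,box,z); (a,b),r=cv2.minEnclosingCircle(P); e=cv2.fitEllipse(P)
    return np.array([a,b,r*2]).round(1),np.round(e[0],1),np.round(e[1],1)
def rect(c,m,box,z):
    q,P=blob(c,m,box,z); return cv2.minAreaRect(P)
E
python3 - <<'E'
from h import *
c=bot.read_camera("top")
f=.64
B=lambda u,v,r:[int((u-r)*f),int((v-r)*f),int((u+r)*f),int((v+r)*f)]
R=mask(c,172,8);Bl=mask(c,105,130);G=mask(c,50,85,80,25);Y=mask(c,15,30,120,60)
print('redc',circ(c,mask(c,172,8,120,30),B(519,254,38),.004));print('bluec',circ(c,Bl,B(267,242,38),.004))
print('greenc',circ(c,G,B(348,243,38),.004));print('yelc',circ(c,Y,B(444,237,38),.004))
print('redreel',circ(c,R,B(268,377,14),.085));print('bluereel',circ(c,Bl,B(328,378,14),.085))
print('gtin',circ(c,G,B(271,378,30),.046));print('ytin',circ(c,Y,B(329,378,30),.046))
H=cv2.cvtColor(c['img'],cv2.COLOR_RGB2HSV)
W=((H[...,2]>110)&(H[...,1]<80)).astype(np.uint8)|G|Y|R|Bl
print('case',rect(c,W,[154,226,234,260],.024))
print('mat',rect(c,mask(c,3,22,70,50),[284,215,374,263],.004))
for n,u,v in(('pink',262,310),('purple',347,317),('redtin',408,310),('peg1',397,375),('peg2',404,427)):print(n,w(c,u*f,v*f,.02))
im=c['img'][132:272,140:390,::-1];cv2.imwrite('pics/crop1.png',cv2.resize(im,(750,420),interpolation=cv2.INTER_CUBIC))
E
```

```text
redc (array([ 630.8, -195. ,   82.6]), array([ 630.8, -194.9]), array([79.3, 80.4]))
bluec (array([639.6, 218.1,  80.2]), array([639.4, 218.1]), array([77.4, 78.1]))
greenc (array([640.4,  85.9,  81.9]), array([640.9,  85.6]), array([78.7, 79.4]))
yelc (array([655. , -70.6,  82.2]), array([655.1, -70.7]), array([79.6, 80.5]))
redreel (array([417.3, 191.3,  29.6]), array([416.5, 192.4]), array([22. , 28.4]))
bluereel (array([415.7, 104.1,  22.2]), array([416.1, 104.3]), array([19. , 21.3]))
gtin (array([414.4, 195.1,  51.6]), array([414.6, 195.5]), array([44.4, 47.1]))
ytin (array([417.6, 105.2,  53.3]), array([417.6, 105.4]), array([50.9, 51.4]))
case ((414.5568542480469, 150.53726196289062), (63.56394958496094, 169.621826171875), 1.3696630001068115)
mat ((432.877197265625, -186.8341064453125), (206.17138671875, 108.66761016845703), 88.66041564941406)
pink [0.5235 0.2171 0.02  ]
purple [0.5159 0.0816 0.02  ]
redtin [ 0.5297 -0.0153  0.02  ]
peg1 [ 0.4257 -0.0004  0.02  ]
peg2 [ 0.3447 -0.0135  0.02  ]
```

View pics/crop1.png

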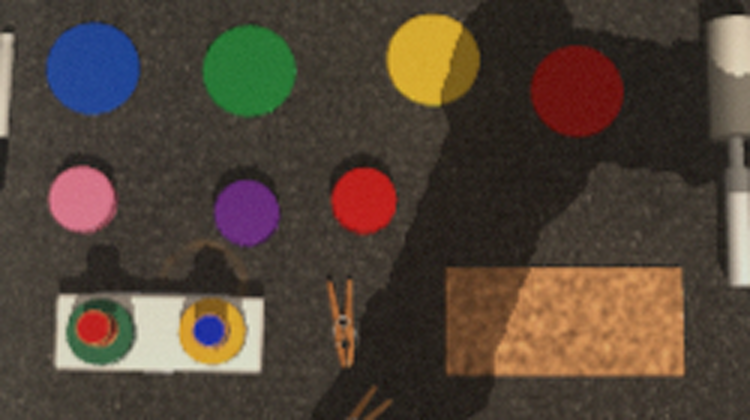

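The crop confirms red reel on green tin (left end) and blue reel on yellow tin. Measured sizes and the 90 mm tin spacing agree with the description. I'll swing to a waypoint with the tool x along world +y.

Call:
{"api": "servo_tool", "payload": {"motion": [[[0.03,-0.02,0,0,0,-1,0.7],[0.06,-0.04,0,0,0,-2,0.7],[0.09,-0.06,0,0,0,-3,0.7],[0.12,-0.08,0,0,0,-4,0.7],[0.15,-0.1,0,0,0,-5,0.7],[0.18,-0.12,0,0,0,-6,0.7],[0.21,-0.145,-0.01,0,0,-7,0.7],[0.24,-0.165,-0.01,0,0,-8,0.7],[0.27,-0.185,-0.02,0,0,-9,0.7],[0.3,-0.21,-0.02,0,0,-10,0.7],[0.33,-0.23,-0.02,0,0,-11,0.7],[0.36,-0.25,-0.02,0,0,-12,0.7],[0.385,-0.269,-0.02,0,0,-13,0.7],[0.385,-0.269,-0.02,0,0,-14,0.7],[0.385,-0.269,-0.02,0,0,-14,0.7],[0.385,-0.269,-0.02,0,0,-14,0.7]]]}}

```text
t: 1.48
eef_pos: [0.4998, -0.251, 0.251]
tool_rot: [-0.0, 0.709, 0.706, -0.0]
contact_force: [-0.3, -1.8, 0.3]
gripper_width: 0.699
grasp_force: 0.0
```

```bash
cat >> h.py <<'E'
from scipy.spatial.transform import Rotation as R3
def go(x,y,z,yaw=90):
    o=bot.get_obs();q=np.array(o['tool_rot']);r=R3.from_quat(q[[1,2,3,0]])
    t=R3.from_euler('z',yaw,degrees=True)*R3.from_euler('x',180,degrees=True)
    print('at',np.array(o['eef_pos']),'t',round(o['t'],2),'w',round(o['gripper_width'],3),'shift',r.inv().apply(np.array([x,y,z])-o['eef_pos']),'rot',(r.inv()*t).as_rotvec(degrees=True)/5)
E
python3 - <<'E'
from h import *
c=bot.read_camera("top")
P=[w(c,140+x/3,132+y/3,.004) for x,y in((446,267),(684,267),(684,376),(446,376))]
print(np.array(P),np.mean(P,0))
go(.4155,.1935,.15)
E
```

```text
[[ 0.4762 -0.0864  0.004 ]
 [ 0.4814 -0.2873  0.004 ]
 [ 0.3901 -0.2868  0.004 ]
 [ 0.3854 -0.0879  0.004 ]] [ 0.4333 -0.1871  0.004 ]
at [ 0.4995 -0.2517  0.251 ] t 1.53 w 0.699 shift [ 0.4448 -0.0865  0.1009] rot [-0.0107  0.0046 -0.0674]
```

Call:
{"api": "servo_tool", "payload": {"motion": [[[0.03,-0.005,0,0,0,0,0.7],[0.06,-0.01,0.0,0,0,0,0.7],[0.09,-0.015,0.0,0,0,0,0.7],[0.12,-0.02,0.0,0,0,0,0.7],[0.15,-0.03,0.01,0,0,0,0.7],[0.18,-0.035,0.02,0,0,0,0.7],[0.21,-0.04,0.03,0,0,0,0.7],[0.24,-0.045,0.04,0,0,0,0.7],[0.27,-0.05,0.05,0,0,0,0.7],[0.3,-0.06,0.06,0,0,0,0.7],[0.33,-0.065,0.07,0,0,0,0.7],[0.36,-0.07,0.08,0,0,0,0.7],[0.39,-0.075,0.09,0,0,0,0.7],[0.42,-0.08,0.1,0,0,0,0.7],[0.435,-0.085,0.1,0,0,0,0.7],[0.445,-0.0865,0.101,0,0,0,0.7],[0.445,-0.0865,0.101,0,0,0,0.7],[0.445,-0.0865,0.101,0,0,0,0.7]]]}}

```text
t: 3.03
eef_pos: [0.4148, 0.1935, 0.1502]
tool_rot: [0.0, 0.708, 0.706, -0.0]
contact_force: [-0.2, 0.4, -0.6]
gripper_width: 0.701
grasp_force: 0.0
```

Run:
```python
from h import *
go(.4155,.1935,.054)
c=bot.read_camera("wrist");print(c['pose'],c['K'][0,0])
cv2.imwrite('pics/w1.png',c['img'][:,:,::-1])
m=mask(c,172,8);print(circ(c,m,[0,0,512,384],.085))
q,_=blob(c,m,[0,0,512,384],.085);print(q.min(0),q.max(0))
```

```text
at [0.4148 0.1935 0.1502] t 3.03 w 0.701 shift [0.     0.0007 0.0962] rot [-0.001   0.0081 -0.0439]
[[ 1.     -0.0035 -0.0008  0.4158]
 [-0.0036 -0.9478 -0.319   0.2749]
 [ 0.0003  0.319  -0.9478  0.2925]
 [ 0.      0.      0.      1.    ]] 265.34422476493626
(array([419. , 195.3,  24.2]), array([418.9, 195.3]), array([23.2, 23.5]))
[243 190] [271 216]
```

View pics/w1.png

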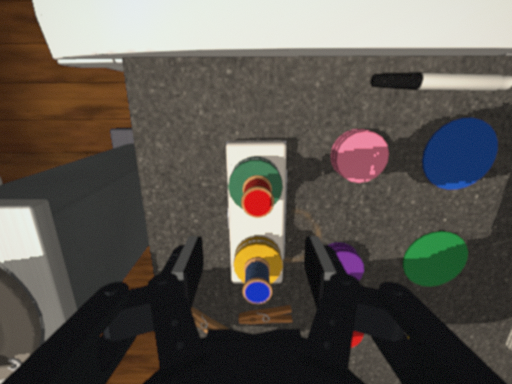

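Red label at (257,203), a clean 24 mm disc at (0.419, 0.195), which agrees with the top camera to about 3 mm. Descending.

Call:
{"api": "servo_tool", "payload": {"motion": [[[0.001,0.003,0.02,0,0,0,0.7],[0.001,0.003,0.04,0,0,0,0.7],[0.001,0.003,0.055,0,0,0,0.7],[0.001,0.003,0.07,0,0,0,0.7],[0.001,0.003,0.08,0,0,0,0.7],[0.001,0.003,0.09,0,0,0,0.7],[0.001,0.003,0.095,0,0,0,0.7],[0.001,0.003,0.095,0,0,0,0.6],[0.001,0.003,0.095,0,0,0,0.5],[0.001,0.003,0.095,0,0,0,0.4],[0.001,0.003,0.095,0,0,0,0.35],[0.001,0.003,0.095,0,0,0,0.3],[0.001,0.003,0.095,0,0,0,0.25],[0.001,0.003,0.095,0,0,0,0.2],[0.001,0.003,0.095,0,0,0,0.15],[0.001,0.003,0.095,0,0,0,0.15],[0.001,0.003,0.095,0,0,0,0.15],[0.001,0.003,0.095,0,0,0,0.15]]], "grip_force": 20}}

```text
t: 4.58
eef_pos: [0.4179, 0.1959, 0.056]
tool_rot: [0.0, 0.708, 0.707, 0.001]
contact_force: [-1.1, -1.2, 7.6]
gripper_width: 0.319
grasp_force: 19.6
```

Call:
{"api": "servo_tool", "payload": {"motion": [[[0,0,-0.003,0,0,0,0.15],[0,0,-0.008,0,0,0,0.15],[0,0,-0.015,0,0,0,0.15],[0,0,-0.025,0,0,0,0.15],[0,0,-0.035,0,0,0,0.15],[0,0,-0.05,0,0,0,0.15],[0,0,-0.065,0,0,0,0.15],[0,0,-0.08,0,0,0,0.15],[0,0,-0.09,0,0,0,0.15],[0,0,-0.1,0,0,0,0.15],[0,0,-0.1,0,0,0,0.15],[0,0,-0.1,0,0,0,0.15]]]}}

```text
t: 5.58
eef_pos: [0.4177, 0.1956, 0.1557]
tool_rot: [0.0, 0.708, 0.707, 0.0]
contact_force: [0.2, 0.1, -0.9]
gripper_width: 0.323
grasp_force: 19.8
```

Run:
```python
from h import *
go(.631,-.195,.155)
c=bot.read_camera("wrist")
cv2.imwrite('pics/w2.png',c['img'][:,:,::-1])
print(circ(c,mask(c,172,8),[0,0,512,384],.185))
print('bluereel',circ(c,mask(c,105,130),[230,260,290,330],.085))
print('gtin',circ(c,mask(c,50,85,80,25),[215,140,300,240],.046))
```

```text
at [0.4177 0.1956 0.1557] t 5.58 w 0.323 shift [-0.3902  0.2139  0.0009] rot [ 0.0134 -0.0016 -0.0184]
(array([418.3, 195. ,  24.5]), array([418.3, 195.2]), array([23.6, 23.8]))
bluereel (array([419. ,  98.8,  17.6]), array([419.1,  97.2]), array([ 5.5, 16. ]))
gtin (array([417.5, 198.5,  52.5]), array([417.5, 198.3]), array([50.1, 51.2]))
```

View pics/w2.png

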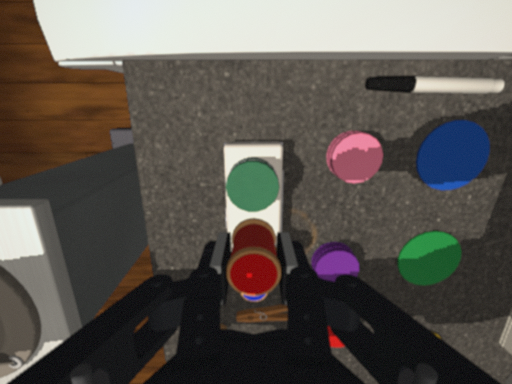

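Reel held upright, centred in the fingers; the green tin stayed put. Carrying it over the red coaster.

Call:
{"api": "servo_tool", "payload": {"motion": [[[-0.008,0.004,0,0,0,0,0.15],[-0.02,0.011,0,0,0,0,0.15],[-0.04,0.022,0,0,0,0,0.15],[-0.065,0.036,0,0,0,0,0.15],[-0.09,0.049,0,0,0,0,0.15],[-0.115,0.063,0,0,0,0,0.15],[-0.14,0.077,0,0,0,0,0.15],[-0.165,0.09,0,0,0,0,0.15],[-0.19,0.104,0,0,0,0,0.15],[-0.215,0.118,0,0,0,0,0.15],[-0.24,0.132,0,0,0,0,0.15],[-0.265,0.145,0,0,0,0,0.15],[-0.29,0.159,0,0,0,0,0.15],[-0.315,0.173,0,0,0,0,0.15],[-0.335,0.184,0,0,0,0,0.15],[-0.355,0.195,0,0,0,0,0.15],[-0.37,0.203,0,0,0,0,0.15],[-0.382,0.209,0,0,0,0,0.15],[-0.39,0.214,0,0,0,0,0.15],[-0.39,0.214,0,0,0,0,0.15]]]}}

```text
t: 7.3
eef_pos: [0.631, -0.197, 0.1544]
tool_rot: [-0.0, 0.708, 0.706, -0.0]
contact_force: [-0.3, -0.5, -0.1]
gripper_width: 0.322
grasp_force: 19.8
```

Run:
```python
from h import *
go(.631,-.195,.014)
c=bot.read_camera("wrist")
cv2.imwrite('pics/w3.png',c['img'][:,:,::-1])
print(circ(c,mask(c,172,8,120,30),[0,0,512,384],.185))
```

```text
at [ 0.631  -0.197   0.1544] t 7.3 w 0.322 shift [0.0021 0.0001 0.1404] rot [-0.0095  0.0057 -0.0427]
(array([ 632.6, -145.4,   30.9]), array([ 632.6, -145.4]), array([30.4, 30.5]))
```

View pics/w3.png

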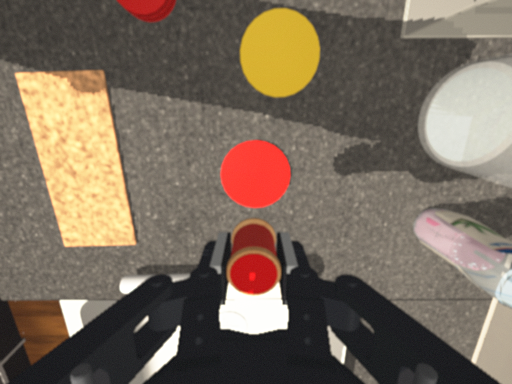

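The red coaster is at (255,173), the yellow one at (280,53), and the mat's corners at (17,72), (104,70), (135,245), (65,247). The reel is upright.

Run:
```python
from h import *
c=bot.read_camera("wrist")
print(circ(c,mask(c,172,8,120,30),[215,130,300,215],.004))
print(circ(c,mask(c,15,30,120,60),[225,0,330,105],.004))
P=np.array([w(c,u,v,.004) for u,v in((17,72),(104,70),(135,245),(65,247))]);print(P,P.mean(0))
```

```text
(array([ 633.6, -193.8,   80.9]), array([ 633.6, -193.7]), array([79.6, 79.9]))
(array([657.8, -70.3,  80.7]), array([657.9, -70.3]), array([79.4, 79.7]))
[[ 0.3924 -0.0838  0.004 ]
 [ 0.4807 -0.0821  0.004 ]
 [ 0.4833 -0.2819  0.004 ]
 [ 0.3952 -0.2845  0.004 ]] [ 0.4379 -0.1831  0.004 ]
```

Call:
{"api": "servo_tool", "payload": {"motion": [[[0.001,0.001,0.01,0,0,0,0.15],[0.002,0.001,0.025,0,0,0,0.15],[0.003,0.0015,0.04,0,0,0,0.15],[0.003,0.0015,0.055,0,0,0,0.15],[0.003,0.0015,0.07,0,0,0,0.15],[0.003,0.0015,0.085,0,0,0,0.15],[0.003,0.0015,0.1,0,0,0,0.15],[0.003,0.0015,0.11,0,0,0,0.15],[0.003,0.0015,0.12,0,0,0,0.15],[0.003,0.0015,0.127,0,0,0,0.15],[0.003,0.0015,0.132,0,0,0,0.15],[0.003,0.0015,0.135,0,0,0,0.15],[0.003,0.0015,0.137,0,0,0,0.15],[0.003,0.0015,0.1385,0,0,0,0.15],[0.003,0.0015,0.1395,0,0,0,0.15],[0.003,0.0015,0.14,0,0,0,0.15],[0.003,0.0015,0.14,0,0,0,0.15],[0.003,0.0015,0.14,0,0,0,0.15]]]}}

```text
t: 8.9
eef_pos: [0.6326, -0.1917, 0.0156]
tool_rot: [0.0, 0.708, 0.707, 0.0]
contact_force: [-0.3, -0.4, -1.3]
gripper_width: 0.321
grasp_force: 19.8
```

Call:
{"api": "servo_tool", "payload": {"motion": [[[-0.001,0,0.0007,0,0,0,0.15],[-0.002,0,0.0014,0,0,0,0.15],[-0.002,0,0.002,0,0,0,0.15],[-0.002,0,0.002,0,0,0,0.15],[-0.002,0,0.002,0,0,0,0.15]]]}}

```text
t: 9.32
eef_pos: [0.6326, -0.1937, 0.0141]
tool_rot: [0.0, 0.708, 0.707, 0.0]
contact_force: [-1.9, 0.5, 6.2]
gripper_width: 0.319
grasp_force: 20.4
```

Contact (6 N). Release and rise.

Call:
{"api": "servo_tool", "payload": {"motion": [[[0,0,0,0,0,0,0.33],[0,0,0,0,0,0,0.36],[0,0,0,0,0,0,0.4],[0,0,0,0,0,0,0.5],[0,0,0,0,0,0,0.6],[0,0,0,0,0,0,0.7],[0,0,0,0,0,0,0.7],[0,0,-0.005,0,0,0,0.7],[0,0,-0.015,0,0,0,0.7],[0,0,-0.03,0,0,0,0.7],[0,0,-0.05,0,0,0,0.7],[0,0,-0.07,0,0,0,0.7],[0,0,-0.09,0,0,0,0.7],[0,0,-0.11,0,0,0,0.7],[0,0,-0.13,0,0,0,0.7],[0,0,-0.14,0,0,0,0.7],[0,0,-0.14,0,0,0,0.7]]]}}

```text
t: 10.73
eef_pos: [0.6344, -0.1939, 0.1574]
tool_rot: [0.003, 0.708, 0.707, 0.002]
contact_force: [0.1, 0.6, 1.1]
gripper_width: 0.698
grasp_force: 0.0
```

Run:
```python
from h import *
go(.4175,.1055,.155)
c=bot.read_camera("wrist")
m=mask(c,172,8,120,30)
q,_=blob(c,m,[200,130,320,300],.04);print(q.min(0),q.max(0))
cv2.imwrite('pics/w4.png',c['img'][100:330,150:370,::-1])
```

```text
at [ 0.6344 -0.1939  0.1574] t 10.73 w 0.698 shift [ 0.2991 -0.2174  0.0007] rot [ 0.069   0.0186 -0.0161]
[217 142] [285 209]
```

View pics/w4.png

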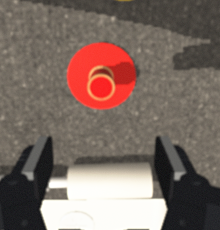

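The red reel stands upright in the middle of the red coaster (101,80). Next, the blue reel.

Call:
{"api": "servo_tool", "payload": {"motion": [[[0.015,-0.011,0,0,0,0,0.7],[0.04,-0.029,0,0,0,0,0.7],[0.065,-0.047,0,0,0,0,0.7],[0.09,-0.065,0,0,0,0,0.7],[0.115,-0.083,0,0,0,0,0.7],[0.14,-0.101,0,0,0,0,0.7],[0.165,-0.12,0,0,0,0,0.7],[0.19,-0.138,0,0,0,0,0.7],[0.215,-0.156,0,0,0,0,0.7],[0.24,-0.174,0,0,0,0,0.7],[0.265,-0.192,0,0,0,0,0.7],[0.285,-0.207,0,0,0,0,0.7],[0.299,-0.217,0,0,0,0,0.7],[0.299,-0.217,0,0,0,0,0.7],[0.299,-0.217,0,0,0,0,0.7]]]}}

```text
t: 12.03
eef_pos: [0.4148, 0.1058, 0.1527]
tool_rot: [-0.0, 0.707, 0.707, -0.001]
contact_force: [-0.0, -0.6, 0.1]
gripper_width: 0.698
grasp_force: 0.0
```

Run:
```python
from h import *
c=bot.read_camera("wrist")
print(circ(c,mask(c,105,130),[220,160,300,260],.085))
go(.418,.1055,.056)
```

```text
(array([418.8, 105.2,  22.9]), array([418.8, 105.3]), array([22. , 22.1]))
at [0.4155 0.1051 0.1527] t 12.08 w 0.702 shift [0.0005 0.0026 0.0967] rot [-0.0119  0.0059 -0.0114]
```

Call:
{"api": "servo_tool", "payload": {"motion": [[[0.0005,0.003,0.02,0,0,0,0.7],[0.0005,0.003,0.04,0,0,0,0.7],[0.0005,0.003,0.055,0,0,0,0.7],[0.0005,0.003,0.07,0,0,0,0.7],[0.0005,0.003,0.08,0,0,0,0.7],[0.0005,0.003,0.09,0,0,0,0.7],[0.0005,0.003,0.096,0,0,0,0.7],[0.0005,0.003,0.096,0,0,0,0.6],[0.0005,0.003,0.096,0,0,0,0.5],[0.0005,0.003,0.096,0,0,0,0.4],[0.0005,0.003,0.096,0,0,0,0.35],[0.0005,0.003,0.096,0,0,0,0.3],[0.0005,0.003,0.096,0,0,0,0.25],[0.0005,0.003,0.096,0,0,0,0.2],[0.0005,0.003,0.096,0,0,0,0.15],[0.0005,0.003,0.096,0,0,0,0.15],[0.0005,0.003,0.096,0,0,0,0.15],[0.0005,0.003,0.096,0,0,0,0.15]]], "grip_force": 20}}

```text
t: 13.58
eef_pos: [0.4193, 0.1062, 0.0579]
tool_rot: [0.0, 0.708, 0.707, 0.0]
contact_force: [-1.5, -0.9, 6.8]
gripper_width: 0.321
grasp_force: 19.6
```

Call:
{"api": "servo_tool", "payload": {"motion": [[[0,0,-0.003,0,0,0,0.15],[0,0,-0.008,0,0,0,0.15],[0,0,-0.015,0,0,0,0.15],[0,0,-0.025,0,0,0,0.15],[0,0,-0.035,0,0,0,0.15],[0,0,-0.05,0,0,0,0.15],[0,0,-0.065,0,0,0,0.15],[0,0,-0.08,0,0,0,0.15],[0,0,-0.09,0,0,0,0.15],[0,0,-0.1,0,0,0,0.15],[0,0,-0.1,0,0,0,0.15],[0,0,-0.1,0,0,0,0.15]]]}}

```text
t: 14.58
eef_pos: [0.4191, 0.106, 0.1577]
tool_rot: [0.0, 0.708, 0.707, 0.0]
contact_force: [-0.5, 0.4, -1.5]
gripper_width: 0.317
grasp_force: 19.8
```

Run:
```python
from h import *
c=bot.read_camera("wrist")
go(.641,.219,.155)
print(circ(c,mask(c,105,130,120,25),[200,230,300,320],.19))
print('bluec',circ(c,mask(c,105,130),[330,0,512,200],.004))
print('gtin',circ(c,mask(c,50,85,80,25),[215,0,300,240],.046))
```

```text
at [0.4186 0.1059 0.1571] t 14.63 w 0.317 shift [0.1135 0.2222 0.002 ] rot [-0.0016  0.0031 -0.0174]
(array([419.6, 108.8,  22.4]), array([419.7, 108.8]), array([21.8, 21.9]))
bluec (array([641.3, 219.6,  80.6]), array([641.3, 219.6]), array([78.5, 79.7]))
gtin (array([417.1, 196.5,  52. ]), array([417.4, 196.9]), array([49.9, 50.5]))
```

Call:
{"api": "servo_tool", "payload": {"motion": [[[0.004,0.008,0,0,0,0,0.15],[0.011,0.022,0,0,0,0,0.15],[0.021,0.041,0,0,0,0,0.15],[0.031,0.061,0,0,0,0,0.15],[0.041,0.08,0,0,0,0,0.15],[0.051,0.1,0,0,0,0,0.15],[0.061,0.12,0,0,0,0,0.15],[0.071,0.139,0,0,0,0,0.15],[0.081,0.159,0,0,0,0,0.15],[0.091,0.178,0,0,0,0,0.15],[0.1,0.196,0,0,0,0,0.15],[0.107,0.21,0,0,0,0,0.15],[0.111,0.218,0,0,0,0,0.15],[0.1135,0.2225,0,0,0,0,0.15],[0.1135,0.2225,0,0,0,0,0.15],[0.1135,0.2225,0,0,0,0,0.15]]]}}

```text
t: 15.97
eef_pos: [0.6408, 0.2192, 0.1566]
tool_rot: [-0.0, 0.707, 0.707, -0.001]
contact_force: [-0.2, -0.4, -0.9]
gripper_width: 0.324
grasp_force: 19.8
```

Run:
```python
from h import *
c=bot.read_camera("wrist")
go(.641,.219,.016)
print('bluec',circ(c,mask(c,105,130),[200,100,320,215],.004))
```

```text
at [0.6407 0.2189 0.1569] t 16.02 w 0.318 shift [0.0002 0.0004 0.1409] rot [-0.0111  0.0085 -0.0135]
bluec (array([642.7, 220. ,  80.1]), array([642.6, 220.1]), array([78.4, 78.8]))
```

Call:
{"api": "servo_tool", "payload": {"motion": [[[0.001,0.001,0.01,0,0,0,0.15],[0.001,0.001,0.025,0,0,0,0.15],[0.001,0.001,0.04,0,0,0,0.15],[0.001,0.001,0.055,0,0,0,0.15],[0.001,0.001,0.07,0,0,0,0.15],[0.001,0.001,0.085,0,0,0,0.15],[0.001,0.001,0.1,0,0,0,0.15],[0.001,0.001,0.11,0,0,0,0.15],[0.001,0.001,0.12,0,0,0,0.15],[0.001,0.001,0.127,0,0,0,0.15],[0.001,0.001,0.132,0,0,0,0.15],[0.001,0.001,0.135,0,0,0,0.15],[0.001,0.001,0.137,0,0,0,0.15],[0.001,0.001,0.1385,0,0,0,0.15],[0.001,0.001,0.1395,0,0,0,0.15],[0.001,0.001,0.1405,0,0,0,0.15],[0.001,0.001,0.1405,0,0,0,0.15],[0.001,0.001,0.1405,0,0,0,0.15]]]}}

```text
t: 17.52
eef_pos: [0.6426, 0.2203, 0.017]
tool_rot: [0.0, 0.708, 0.707, 0.0]
contact_force: [-0.2, -0.0, -0.2]
gripper_width: 0.323
grasp_force: 19.8
```

Call:
{"api": "servo_tool", "payload": {"motion": [[[0,0,0.0005,0,0,0,0.15],[0,0,0.001,0,0,0,0.15],[0,0,0.0015,0,0,0,0.15],[0,0,0.0015,0,0,0,0.15],[0,0,0.0015,0,0,0,0.15]]]}}

```text
t: 17.93
eef_pos: [0.6426, 0.2204, 0.0161]
tool_rot: [0.0, 0.708, 0.707, 0.0]
contact_force: [-1.8, -0.5, 5.0]
gripper_width: 0.319
grasp_force: 20.3
```

Call:
{"api": "servo_tool", "payload": {"motion": [[[0,0,0,0,0,0,0.33],[0,0,0,0,0,0,0.36],[0,0,0,0,0,0,0.4],[0,0,0,0,0,0,0.5],[0,0,0,0,0,0,0.6],[0,0,0,0,0,0,0.7],[0,0,0,0,0,0,0.7],[0,0,-0.005,0,0,0,0.8],[0,0,-0.015,0,0,0,0.9],[0,0,-0.03,0,0,0,0.95],[0,0,-0.05,0,0,0,0.95],[0,0,-0.07,0,0,0,0.95],[0,0,-0.09,0,0,0,0.95],[0,0,-0.11,0,0,0,0.95],[0,0,-0.13,0,0,0,0.95],[0,0,-0.14,0,0,0,0.95],[0,0,-0.14,0,0,0,0.95]]]}}

```text
t: 19.35
eef_pos: [0.6441, 0.2214, 0.1595]
tool_rot: [0.001, 0.708, 0.707, 0.003]
contact_force: [0.2, 0.1, -1.0]
gripper_width: 0.95
grasp_force: 0.0
```

Run:
```python
from h import *
go(.417,.1965,.135,91.4)
c=bot.read_camera("top")
f=.64
B=lambda u,v,r:[int((u-r)*f),int((v-r)*f),int((u+r)*f),int((v+r)*f)]
print('gtin',circ(c,mask(c,50,85,80,25),B(271,378,32),.046));print('ytin',circ(c,mask(c,15,30,120,60),B(329,378,32),.046))
im=c['img'][132:272,140:390,::-1];cv2.imwrite('pics/crop2.png',cv2.resize(im,(750,420),interpolation=cv2.INTER_CUBIC))
```

```text
at [0.6441 0.2214 0.1595] t 19.35 w 0.95 shift [-0.0253 -0.2272  0.0231] rot [ 0.0664 -0.0252 -0.2955]
gtin (array([414.9, 194.9,  51.8]), array([414.8, 194.9]), array([49. , 49.7]))Traceback (most recent call last):
  File "<stdin>", line 6, in <module>
  File "h.py", line 18, in circ
    q,P=blob(c,m,box,z); (a,b),r=cv2.minEnclosingCircle(P); e=cv2.fitEllipse(P)
        ~~~~^^^^^^^^^^^
  File "h.py", line 14, in blob
    q=max(cs,key=cv2.contourArea).reshape(-1,2)
      ~~~^^^^^^^^^^^^^^^^^^^^^^^^
ValueError: max() iterable argument is empty
```

The top camera's view of the yellow tin is probably blocked by the arm. Moving to the green tin and checking with the wrist camera there.

Call:
{"api": "servo_tool", "payload": {"motion": [[[-0.001,-0.01,0,0,0,0,0.95],[-0.004,-0.035,0,0,0,0,0.95],[-0.007,-0.06,0,0,0,0,0.95],[-0.01,-0.085,0,0,0,0,0.95],[-0.012,-0.11,0,0,0,0,0.95],[-0.015,-0.135,0,0,0,0,0.95],[-0.018,-0.16,0.0,0,0,0,0.95],[-0.02,-0.185,0.0,0,0,0,0.95],[-0.023,-0.205,0.0,0,0,0,0.95],[-0.025,-0.22,0.0,0,0,0,0.95],[-0.025,-0.227,0.0,0,0,0,0.95],[-0.025,-0.227,0.0,0,0,0,0.95],[-0.025,-0.227,0.0,0,0,0,0.95]]]}}

```text
t: 20.48
eef_pos: [0.4158, 0.1956, 0.1551]
tool_rot: [0.0, 0.708, 0.707, 0.0]
contact_force: [0.9, 0.6, 0.4]
gripper_width: 0.948
grasp_force: 0.0
```

Run:
```python
from h import *
go(.4175,.197,.029)
c=bot.read_camera("wrist")
cv2.imwrite('pics/w5.png',c['img'][:,:,::-1])
print('gtin',circ(c,mask(c,50,85,80,25),[215,130,300,260],.046))
print('ytin',circ(c,mask(c,15,30,120,60),[215,210,300,320],.046))
print('bluec',circ(c,mask(c,105,130),[330,0,512,250],.004))
```

```text
at [0.4158 0.1956 0.1551] t 20.48 w 0.948 shift [0.0014 0.0017 0.1261] rot [ 0.0006 -0.     -0.0145]
gtin (array([417.8, 198.5,  52.4]), array([417.6, 198.3]), array([50. , 51.2]))
ytin (array([419.5, 111.2,  63.9]), array([420.2, 110.9]), array([51.4, 63.4]))
bluec (array([641.2, 220.2,  80.6]), array([639.3, 220.7]), array([74.2, 77.4]))
```

View pics/w5.png

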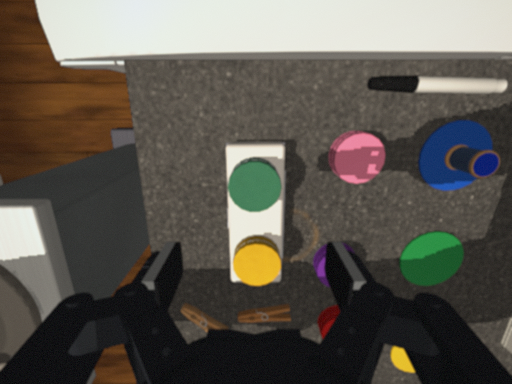

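Blue reel upright near the middle of its coaster (base about (462,157)); green tin at (255,185), yellow tin at (257,260), both on the case. Gripping the green tin.

Call:
{"api": "servo_tool", "payload": {"motion": [[[0.0014,0.002,0.02,0,0,0,0.95],[0.0014,0.002,0.04,0,0,0,0.95],[0.0014,0.002,0.06,0,0,0,0.95],[0.0014,0.002,0.08,0,0,0,0.95],[0.0014,0.002,0.095,0,0,0,0.95],[0.0014,0.002,0.11,0,0,0,0.95],[0.0014,0.002,0.118,0,0,0,0.95],[0.0014,0.002,0.123,0,0,0,0.95],[0.0014,0.002,0.125,0,0,0,0.9],[0.0014,0.002,0.125,0,0,0,0.8],[0.0014,0.002,0.125,0,0,0,0.7],[0.0014,0.002,0.125,0,0,0,0.65],[0.0014,0.002,0.125,0,0,0,0.6],[0.0014,0.002,0.125,0,0,0,0.55],[0.0014,0.002,0.125,0,0,0,0.5],[0.0014,0.002,0.125,0,0,0,0.45],[0.0014,0.002,0.125,0,0,0,0.45],[0.0014,0.002,0.125,0,0,0,0.45]]], "grip_force": 25}}

```text
t: 22.03
eef_pos: [0.4178, 0.1973, 0.0312]
tool_rot: [0.0, 0.708, 0.707, 0.001]
contact_force: [0.3, -0.5, 4.7]
gripper_width: 0.62
grasp_force: 25.2
```

Call:
{"api": "servo_tool", "payload": {"motion": [[[0,0,-0.003,0,0,0,0.45],[0,0,-0.008,0,0,0,0.45],[0,0,-0.015,0,0,0,0.45],[0,0,-0.025,0,0,0,0.45],[0,0,-0.035,0,0,0,0.45],[0,0,-0.05,0,0,0,0.45],[0,0,-0.065,0,0,0,0.45],[0,0,-0.08,0,0,0,0.45],[0,0,-0.09,0,0,0,0.45],[0,0,-0.1,0,0,0,0.45],[0,0,-0.1,0,0,0,0.45],[0,0,-0.1,0,0,0,0.45]]]}}

```text
t: 23.03
eef_pos: [0.4177, 0.1969, 0.1307]
tool_rot: [0.0, 0.708, 0.707, 0.0]
contact_force: [-0.5, 0.0, -1.4]
gripper_width: 0.616
grasp_force: 26.4
```

Run:
```python
from h import *
go(.642,.0865,.13)
c=bot.read_camera("wrist")
cv2.imwrite('pics/w6.png',c['img'][:,:,::-1])
print('gtin',circ(c,mask(c,50,85,80,25),[190,180,320,320],.146))
print('greenc',circ(c,mask(c,50,85,80,25),[370,200,512,320],.004))
```

```text
at [0.4177 0.1969 0.1307] t 23.03 w 0.616 shift [-0.1101  0.2245  0.001 ] rot [ 0.0129 -0.0017 -0.0193]
gtin (array([418.4, 198.8,  54.6]), array([418.4, 198.8]), array([52.4, 53.3]))
greenc (array([642.7,  87.6,  82.5]), array([642.6,  87.7]), array([79.1, 80.9]))
```

View pics/w6.png

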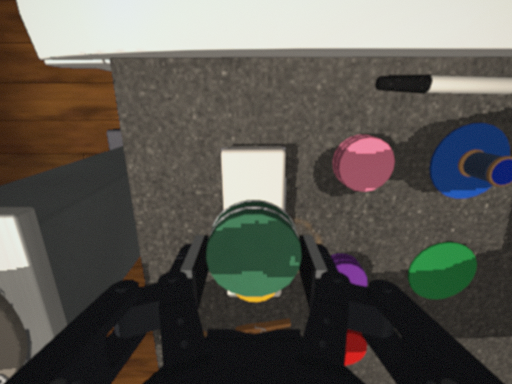

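The green tin is held level. Carrying it to the green coaster at (443,270).

Call:
{"api": "servo_tool", "payload": {"motion": [[[-0.004,0.008,0,0,0,0,0.45],[-0.011,0.022,0,0,0,0,0.45],[-0.02,0.041,0,0,0,0,0.45],[-0.03,0.061,0,0,0,0,0.45],[-0.04,0.08,0,0,0,0,0.45],[-0.05,0.1,0,0,0,0,0.45],[-0.06,0.12,0,0,0,0,0.45],[-0.07,0.14,0,0,0,0,0.45],[-0.08,0.16,0,0,0,0,0.45],[-0.09,0.18,0,0,0,0,0.45],[-0.098,0.198,0,0,0,0,0.45],[-0.105,0.212,0,0,0,0,0.45],[-0.109,0.221,0,0,0,0,0.45],[-0.111,0.2245,0,0,0,0,0.45],[-0.111,0.2245,0,0,0,0,0.45],[-0.111,0.2245,0,0,0,0,0.45],[-0.111,0.2245,0,0,0,0,0.45]]]}}

```text
t: 24.5
eef_pos: [0.6409, 0.0864, 0.1301]
tool_rot: [-0.0, 0.707, 0.707, -0.0]
contact_force: [-1.1, -0.1, -0.7]
gripper_width: 0.618
grasp_force: 26.4
```

Call:
{"api": "servo_tool", "payload": {"motion": [[[0,0.001,0.01,0,0,0,0.45],[0,0.001,0.025,0,0,0,0.45],[0,0.001,0.04,0,0,0,0.45],[0,0.001,0.055,0,0,0,0.45],[0,0.001,0.07,0,0,0,0.45],[0,0.001,0.083,0,0,0,0.45],[0,0.001,0.093,0,0,0,0.45],[0,0.001,0.102,0,0,0,0.45],[0,0.001,0.108,0,0,0,0.45],[0,0.001,0.112,0,0,0,0.45],[0,0.001,0.115,0,0,0,0.45],[0,0.001,0.117,0,0,0,0.45],[0,0.001,0.118,0,0,0,0.45],[0,0.001,0.119,0,0,0,0.45],[0,0.001,0.119,0,0,0,0.45],[0,0.001,0.119,0,0,0,0.45]]]}}

```text
t: 25.83
eef_pos: [0.643, 0.0857, 0.0116]
tool_rot: [0.0, 0.708, 0.707, 0.0]
contact_force: [-0.3, 0.4, -0.1]
gripper_width: 0.613
grasp_force: 26.4
```

Call:
{"api": "servo_tool", "payload": {"motion": [[[0,0,0.0005,0,0,0,0.45],[0,0,0.001,0,0,0,0.45],[0,0,0.001,0,0,0,0.45],[0,0,0.001,0,0,0,0.45]]]}}

```text
t: 26.17
eef_pos: [0.6431, 0.0857, 0.0113]
tool_rot: [0.0, 0.708, 0.707, 0.0]
contact_force: [-2.5, -0.7, 5.9]
gripper_width: 0.617
grasp_force: 27.0
```

Call:
{"api": "servo_tool", "payload": {"motion": [[[0,0,0,0,0,0,0.63],[0,0,0,0,0,0,0.66],[0,0,0,0,0,0,0.7],[0,0,0,0,0,0,0.8],[0,0,0,0,0,0,0.9],[0,0,0,0,0,0,0.95],[0,0,0,0,0,0,0.95],[0,0,-0.005,0,0,0,0.95],[0,0,-0.015,0,0,0,0.95],[0,0,-0.03,0,0,0,0.95],[0,0,-0.05,0,0,0,0.95],[0,0,-0.07,0,0,0,0.95],[0,0,-0.09,0,0,0,0.95],[0,0,-0.11,0,0,0,0.95],[0,0,-0.13,0,0,0,0.95],[0,0,-0.14,0,0,0,0.95],[0,0,-0.14,0,0,0,0.95],[0,0,-0.14,0,0,0,0.95]]]}}

```text
t: 27.67
eef_pos: [0.643, 0.0857, 0.1511]
tool_rot: [0.001, 0.708, 0.707, 0.0]
contact_force: [0.3, 0.0, -0.2]
gripper_width: 0.952
grasp_force: 0.0
```

Run:
```python
from h import *
go(.419,.107,.15)
```

```text
at [0.643  0.0857 0.1511] t 27.67 w 0.952 shift [ 0.021  -0.224   0.0008] rot [ 0.0161  0.0007 -0.0158]
```

Call:
{"api": "servo_tool", "payload": {"motion": [[[0.001,-0.01,0,0,0,0,0.95],[0.003,-0.035,0,0,0,0,0.95],[0.006,-0.06,0,0,0,0,0.95],[0.008,-0.085,0,0,0,0,0.95],[0.01,-0.11,0,0,0,0,0.95],[0.013,-0.135,0,0,0,0,0.95],[0.015,-0.16,0.0,0,0,0,0.95],[0.017,-0.185,0.0,0,0,0,0.95],[0.019,-0.205,0.0,0,0,0,0.95],[0.021,-0.22,0.0,0,0,0,0.95],[0.021,-0.224,0.0,0,0,0,0.95],[0.021,-0.224,0.0,0,0,0,0.95],[0.021,-0.224,0.0,0,0,0,0.95]]]}}

```text
t: 28.75
eef_pos: [0.419, 0.1067, 0.15]
tool_rot: [-0.0, 0.708, 0.707, -0.0]
contact_force: [0.6, -0.5, 0.5]
gripper_width: 0.946
grasp_force: 0.0
```

Run:
```python
from h import *
c=bot.read_camera("wrist")
cv2.imwrite('pics/w7.png',c['img'][:,:,::-1])
print('ytin',circ(c,mask(c,15,30,120,60),[200,130,310,260],.046))
go(.419,.107,.03)
```

```text
ytin (array([420.7, 109. ,  55.1]), array([420.2, 108.4]), array([51.6, 53.1]))
at [0.4195 0.1069 0.1501] t 28.8 w 0.948 shift [ 0.0001 -0.0005  0.1201] rot [ 0.0018 -0.0037 -0.0216]
```

View pics/w7.png

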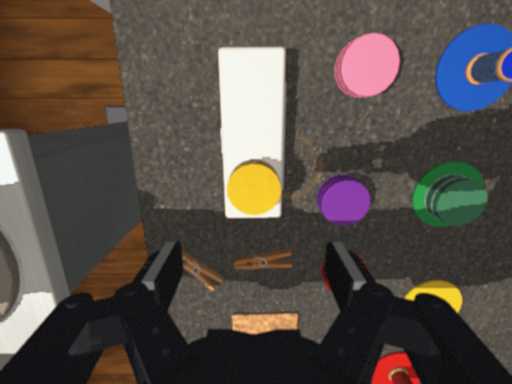

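Green tin sits centred on the green coaster (450,195); yellow tin at (254,188). Gripping it.

Call:
{"api": "servo_tool", "payload": {"motion": [[[0.001,0.0005,0.02,0,0,0,0.95],[0.001,0.0005,0.04,0,0,0,0.95],[0.001,0.0005,0.06,0,0,0,0.95],[0.001,0.0005,0.08,0,0,0,0.95],[0.001,0.0005,0.095,0,0,0,0.95],[0.001,0.0005,0.107,0,0,0,0.95],[0.001,0.0005,0.114,0,0,0,0.95],[0.001,0.0005,0.118,0,0,0,0.95],[0.001,0.0005,0.12,0,0,0,0.9],[0.001,0.0005,0.12,0,0,0,0.8],[0.001,0.0005,0.12,0,0,0,0.7],[0.001,0.0005,0.12,0,0,0,0.65],[0.001,0.0005,0.12,0,0,0,0.6],[0.001,0.0005,0.12,0,0,0,0.55],[0.001,0.0005,0.12,0,0,0,0.5],[0.001,0.0005,0.12,0,0,0,0.45],[0.001,0.0005,0.12,0,0,0,0.45],[0.001,0.0005,0.12,0,0,0,0.45]]], "grip_force": 25}}

```text
t: 30.3
eef_pos: [0.4198, 0.1081, 0.0311]
tool_rot: [0.001, 0.708, 0.707, 0.0]
contact_force: [-0.7, -0.8, 5.4]
gripper_width: 0.62
grasp_force: 25.2
```

Call:
{"api": "servo_tool", "payload": {"motion": [[[0,0,-0.003,0,0,0,0.45],[0,0,-0.008,0,0,0,0.45],[0,0,-0.015,0,0,0,0.45],[0,0,-0.025,0,0,0,0.45],[0,0,-0.035,0,0,0,0.45],[0,0,-0.05,0,0,0,0.45],[0,0,-0.065,0,0,0,0.45],[0,0,-0.08,0,0,0,0.45],[0,0,-0.09,0,0,0,0.45],[0,0,-0.1,0,0,0,0.45],[0,0,-0.1,0,0,0,0.45],[0,0,-0.1,0,0,0,0.45]]]}}

```text
t: 31.3
eef_pos: [0.4196, 0.1079, 0.1307]
tool_rot: [0.0, 0.708, 0.706, 0.0]
contact_force: [0.3, -0.1, -1.2]
gripper_width: 0.618
grasp_force: 26.4
```

Run:
```python
from h import *
c=bot.read_camera("wrist")
print('ytin',circ(c,mask(c,15,30,120,60),[190,180,320,320],.146))
go(.657,-.071,.13)
```

```text
ytin (array([416.5, 110.1,  63. ]), array([419.5, 108.9]), array([53.4, 59.4]))
at [0.4191 0.1078 0.1301] t 31.35 w 0.615 shift [-0.1784  0.2382  0.0001] rot [-0.0015  0.0031 -0.0177]
```

Call:
{"api": "servo_tool", "payload": {"motion": [[[-0.006,0.008,0,0,0,0,0.45],[-0.015,0.02,0,0,0,0,0.45],[-0.027,0.036,0,0,0,0,0.45],[-0.041,0.055,0,0,0,0,0.45],[-0.055,0.074,0,0,0,0,0.45],[-0.07,0.093,0,0,0,0,0.45],[-0.084,0.112,0,0,0,0,0.45],[-0.098,0.131,0,0,0,0,0.45],[-0.112,0.15,0,0,0,0,0.45],[-0.126,0.168,0,0,0,0,0.45],[-0.14,0.187,0,0,0,0,0.45],[-0.153,0.204,0,0,0,0,0.45],[-0.164,0.219,0,0,0,0,0.45],[-0.172,0.23,0,0,0,0,0.45],[-0.177,0.236,0,0,0,0,0.45],[-0.179,0.2382,0,0,0,0,0.45],[-0.179,0.2382,0,0,0,0,0.45],[-0.179,0.2382,0,0,0,0,0.45]]]}}

```text
t: 32.85
eef_pos: [0.6567, -0.071, 0.1298]
tool_rot: [-0.0, 0.707, 0.707, -0.0]
contact_force: [-0.3, 0.2, -1.0]
gripper_width: 0.614
grasp_force: 26.4
```

Run:
```python
from h import *
c=bot.read_camera("wrist")
m=mask(c,15,30,120,60)
print('ytin',circ(c,m,[190,205,320,320],.146),'coaster',blob(c,m,[190,100,320,200],.004)[1].min(0))
q=blob(c,m,[190,80,320,320],.004)[0];print(q.min(0),q.max(0))
go(.657,-.0715,.0111)
```

```text
ytin (array([656.8, -69.7,  56.3]), array([657.4, -69.5]), array([52.1, 54.5])) coaster [617.9081 -87.8062]
[205 210] [301 298]
at [ 0.6566 -0.0706  0.1301] t 32.9 w 0.613 shift [-0.0009  0.0005  0.119 ] rot [-0.0099 -0.0032 -0.0036]
```

Call:
{"api": "servo_tool", "payload": {"motion": [[[0,0,0.01,0,0,0,0.45],[0,0,0.025,0,0,0,0.45],[0,0,0.04,0,0,0,0.45],[0,0,0.055,0,0,0,0.45],[0,0,0.07,0,0,0,0.45],[0,0,0.083,0,0,0,0.45],[0,0,0.093,0,0,0,0.45],[0,0,0.102,0,0,0,0.45],[0,0,0.108,0,0,0,0.45],[0,0,0.112,0,0,0,0.45],[0,0,0.115,0,0,0,0.45],[0,0,0.117,0,0,0,0.45],[0,0,0.118,0,0,0,0.45],[0,0,0.119,0,0,0,0.45],[0,0,0.119,0,0,0,0.45],[0,0,0.119,0,0,0,0.45]]]}}

```text
t: 34.23
eef_pos: [0.6575, -0.0713, 0.0116]
tool_rot: [0.0, 0.708, 0.707, 0.0]
contact_force: [-0.2, 0.7, -0.7]
gripper_width: 0.619
grasp_force: 26.4
```

Call:
{"api": "servo_tool", "payload": {"motion": [[[0,0,0.0005,0,0,0,0.45],[0,0,0.001,0,0,0,0.45],[0,0,0.001,0,0,0,0.45],[0,0,0.001,0,0,0,0.45]]]}}

```text
t: 34.57
eef_pos: [0.6576, -0.0713, 0.0112]
tool_rot: [0.0, 0.708, 0.707, 0.0]
contact_force: [-3.0, -0.1, 5.4]
gripper_width: 0.618
grasp_force: 27.0
```

Call:
{"api": "servo_tool", "payload": {"motion": [[[0,0,0,0,0,0,0.63],[0,0,0,0,0,0,0.66],[0,0,0,0,0,0,0.7],[0,0,0,0,0,0,0.8],[0,0,0,0,0,0,0.9],[0,0,0,0,0,0,1.0],[0,0,0,0,0,0,1.0],[0,0,-0.005,0,0,0,1.0],[0,0,-0.015,0,0,0,1.0],[0,0,-0.03,0,0,0,1.0],[0,0,-0.05,0,0,0,1.0],[0,0,-0.07,0,0,0,1.0],[0,0,-0.09,0,0,0,1.0],[0,0,-0.11,0,0,0,1.0],[0,0,-0.13,0,0,0,1.0],[0,0,-0.14,0,0,0,1.0],[0,0,-0.14,0,0,0,1.0],[0,0,-0.14,0,0,0,1.0]]]}}

```text
t: 36.07
eef_pos: [0.6575, -0.0713, 0.1511]
tool_rot: [0.001, 0.708, 0.707, 0.0]
contact_force: [-0.3, 0.3, -0.7]
gripper_width: 0.999
grasp_force: 0.0
```

Run:
```python
from h import *
go(.4175,.1515,.15,91.4)
c=bot.read_camera("top")
H=cv2.cvtColor(c['img'],cv2.COLOR_RGB2HSV)
W=((H[...,2]>110)&(H[...,1]<80)).astype(np.uint8)
print('case',rect(c,W,[148,220,240,266],.024))
im=c['img'][132:272,140:390,::-1];cv2.imwrite('pics/crop2.png',cv2.resize(im,(750,420),interpolation=cv2.INTER_CUBIC))
```

```text
at [ 0.6575 -0.0713  0.1511] t 36.07 w 0.999 shift [ 0.2225 -0.2403  0.0007] rot [ 0.0169  0.0044 -0.2955]
case ((414.5585021972656, 150.4689178466797), (63.56394958496094, 169.48509216308594), 1.3696630001068115)
```

View pics/crop2.png

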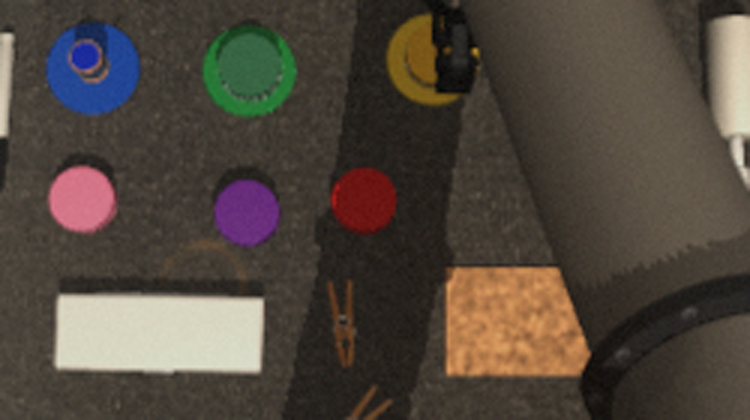

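Placed items look good: blue reel, green tin, and the yellow tin partly hidden under the gripper. The case lies unmoved at (160,333). Going above it.

Call:
{"api": "servo_tool", "payload": {"motion": [[[0.01,-0.011,0,0,0,-0.1,1.0],[0.03,-0.033,0,0,0,-0.2,1.0],[0.05,-0.054,0,0,0,-0.3,1.0],[0.07,-0.076,0,0,0,-0.3,1.0],[0.09,-0.097,0,0,0,-0.3,1.0],[0.11,-0.119,0,0,0,-0.3,1.0],[0.13,-0.14,0,0,0,-0.3,1.0],[0.15,-0.162,0,0,0,-0.3,1.0],[0.17,-0.184,0,0,0,-0.3,1.0],[0.19,-0.205,0,0,0,-0.3,1.0],[0.207,-0.224,0,0,0,-0.3,1.0],[0.218,-0.236,0,0,0,-0.3,1.0],[0.2225,-0.241,0,0,0,-0.3,1.0],[0.2225,-0.241,0,0,0,-0.3,1.0],[0.2225,-0.241,0,0,0,-0.3,1.0],[0.2225,-0.241,0,0,0,-0.3,1.0]]]}}

```text
t: 37.45
eef_pos: [0.4174, 0.1505, 0.15]
tool_rot: [-0.0, 0.699, 0.715, -0.0]
contact_force: [0.9, -0.3, 0.1]
gripper_width: 1.003
grasp_force: 0.0
```

Run:
```python
from h import *
c=bot.read_camera("wrist")
H=cv2.cvtColor(c['img'],cv2.COLOR_RGB2HSV)
W=((H[...,2]>120)&(H[...,1]<60)).astype(np.uint8)
print('case',rect(c,W,[200,60,310,300],.024))
go(.4175,.1525,.012,91.4)
cv2.imwrite('pics/w8.png',c['img'][:,:,::-1])
```

```text
case ((417.92852783203125, 152.5076446533203), (63.455265045166016, 168.94723510742188), 0.4304778277873993)
at [0.4174 0.1505 0.15  ] t 37.5 w 0.998 shift [0.002  0.0002 0.138 ] rot [-0.0037  0.0006 -0.0183]
```

View pics/w8.png

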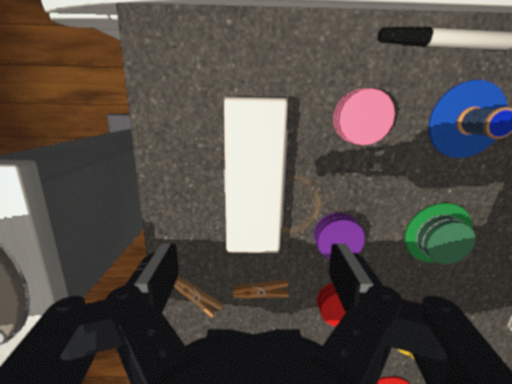

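The case is alone at (255,175), and its wrist-measured centre matches the tool. Gripping it across its middle.

Call:
{"api": "servo_tool", "payload": {"motion": [[[0.002,0.0005,0.02,0,0,0,1.0],[0.002,0.0005,0.04,0,0,0,1.0],[0.002,0.0005,0.06,0,0,0,1.0],[0.002,0.0005,0.08,0,0,0,1.0],[0.002,0.0005,0.1,0,0,0,1.0],[0.002,0.0005,0.115,0,0,0,1.0],[0.002,0.0005,0.127,0,0,0,1.0],[0.002,0.0005,0.135,0,0,0,1.0],[0.002,0.0005,0.14,0,0,0,1.0],[0.002,0.0005,0.141,0,0,0,0.9],[0.002,0.0005,0.141,0,0,0,0.8],[0.002,0.0005,0.141,0,0,0,0.75],[0.002,0.0005,0.141,0,0,0,0.7],[0.002,0.0005,0.141,0,0,0,0.65],[0.002,0.0005,0.141,0,0,0,0.6],[0.002,0.0005,0.141,0,0,0,0.5],[0.002,0.0005,0.141,0,0,0,0.5],[0.002,0.0005,0.141,0,0,0,0.5]]], "grip_force": 40}}

```text
t: 39.0
eef_pos: [0.4177, 0.1536, 0.0103]
tool_rot: [0.001, 0.699, 0.716, 0.001]
contact_force: [-0.5, -0.5, 5.0]
gripper_width: 0.714
grasp_force: 42.7
```

Call:
{"api": "servo_tool", "payload": {"motion": [[[0,0,-0.003,0,0,0,0.5],[0,0,-0.008,0,0,0,0.5],[0,0,-0.015,0,0,0,0.5],[0,0,-0.025,0,0,0,0.5],[0,0,-0.035,0,0,0,0.5],[0,0,-0.05,0,0,0,0.5],[0,0,-0.065,0,0,0,0.5],[0,0,-0.08,0,0,0,0.5],[0,0,-0.09,0,0,0,0.5],[0,0,-0.1,0,0,0,0.5],[0,0,-0.1,0,0,0,0.5],[0,0,-0.1,0,0,0,0.5]]]}}

```text
t: 40.0
eef_pos: [0.4173, 0.1534, 0.1097]
tool_rot: [0.0, 0.698, 0.716, 0.0]
contact_force: [-0.6, -0.1, -2.2]
gripper_width: 0.714
grasp_force: 44.5
```

Run:
```python
from h import *
c=bot.read_camera("wrist")
go(.46,-.0,.11,91.4)
go(.4355,-.185,.11,91.4)
cv2.imwrite('pics/w9.png',c['img'][:,:,::-1])
```

```text
at [0.4169 0.1532 0.1091] t 40.05 w 0.715 shift [-0.1543  0.0394 -0.0008] rot [-0.0012  0.0035  0.0022]
at [0.4169 0.1532 0.1091] t 40.05 w 0.715 shift [-0.3386  0.0103 -0.0008] rot [-0.0012  0.0035  0.0022]
```

View pics/w9.png

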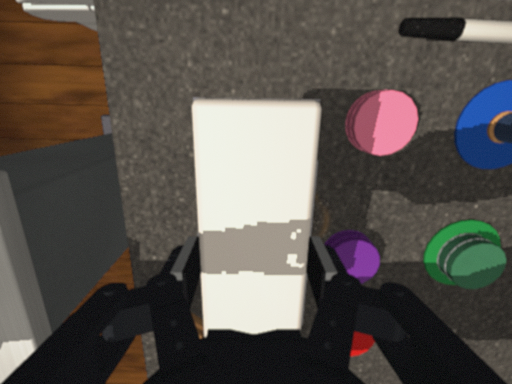

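The case is held flat and square in the fingers. Carrying it to the mat on a slightly outward arc.

Call:
{"api": "servo_tool", "payload": {"motion": [[[-0.006,0.002,0,0,0,0,0.5],[-0.016,0.005,0,0,0,0,0.5],[-0.032,0.01,0,0,0,0,0.5],[-0.052,0.016,0,0,0,0,0.5],[-0.073,0.022,0,0,0,0,0.5],[-0.095,0.028,0,0,0,0,0.5],[-0.117,0.033,0,0,0,0,0.5],[-0.139,0.036,0,0,0,0,0.5],[-0.161,0.037,0,0,0,0,0.5],[-0.183,0.036,0,0,0,0,0.5],[-0.205,0.034,0,0,0,0,0.5],[-0.227,0.03,0,0,0,0,0.5],[-0.249,0.026,0,0,0,0,0.5],[-0.27,0.022,0,0,0,0,0.5],[-0.29,0.018,0,0,0,0,0.5],[-0.308,0.015,0,0,0,0,0.5],[-0.322,0.012,0,0,0,0,0.5],[-0.332,0.011,0,0,0,0,0.5],[-0.338,0.0105,0,0,0,0,0.5],[-0.338,0.0105,0,0,0,0,0.5]]]}}

```text
t: 41.72
eef_pos: [0.4356, -0.1852, 0.1088]
tool_rot: [-0.0, 0.699, 0.715, -0.0]
contact_force: [-0.0, -1.3, -2.8]
gripper_width: 0.709
grasp_force: 44.4
```

Run:
```python
from h import *
c=bot.read_camera("wrist")
go(.4355,-.1845,.0143,91.4)
cv2.imwrite('pics/w10.png',c['img'][:,:,::-1])
```

```text
at [ 0.4358 -0.1841  0.109 ] t 41.77 w 0.711 shift [-0.0005 -0.0003  0.0947] rot [-0.0044 -0.0062 -0.0008]
```

View pics/w10.png

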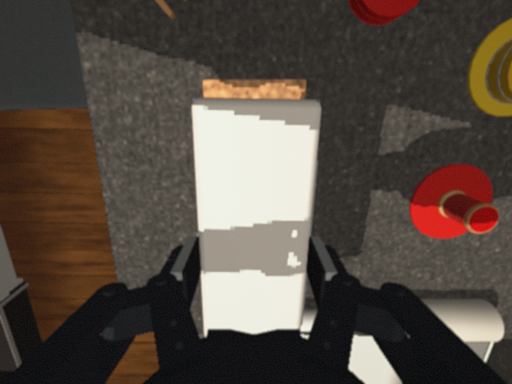

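Call:
{"api": "servo_tool", "payload": {"motion": [[[0,0,0.008,0,0,0,0.5],[0,0,0.02,0,0,0,0.5],[0,0,0.033,0,0,0,0.5],[0,0,0.046,0,0,0,0.5],[0,0,0.058,0,0,0,0.5],[0,0,0.068,0,0,0,0.5],[0,0,0.076,0,0,0,0.5],[0,0,0.082,0,0,0,0.5],[0,0,0.087,0,0,0,0.5],[0,0,0.09,0,0,0,0.5],[0,0,0.092,0,0,0,0.5],[0,0,0.093,0,0,0,0.5],[0,0,0.094,0,0,0,0.5],[0,0,0.0945,0,0,0,0.5],[0,0,0.0945,0,0,0,0.5],[0,0,0.0945,0,0,0,0.5]]]}}

```text
t: 43.1
eef_pos: [0.4361, -0.1842, 0.015]
tool_rot: [0.0, 0.698, 0.716, 0.0]
contact_force: [-0.5, -0.3, -1.8]
gripper_width: 0.708
grasp_force: 44.4
```

Call:
{"api": "servo_tool", "payload": {"motion": [[[0,0,0.0005,0,0,0,0.5],[0,0,0.001,0,0,0,0.5],[0,0,0.001,0,0,0,0.5],[0,0,0.001,0,0,0,0.5]]]}}

```text
t: 43.43
eef_pos: [0.4361, -0.1842, 0.0144]
tool_rot: [0.0, 0.698, 0.716, -0.0]
contact_force: [-1.8, 0.7, 5.1]
gripper_width: 0.713
grasp_force: 45.2
```

Call:
{"api": "servo_tool", "payload": {"motion": [[[0,0,0,0,0,0,0.72],[0,0,0,0,0,0,0.75],[0,0,0,0,0,0,0.8],[0,0,0,0,0,0,0.9],[0,0,0,0,0,0,1.0],[0,0,0,0,0,0,1.0],[0,0,0,0,0,0,1.0],[0,0,-0.005,0,0,0,1.0],[0,0,-0.015,0,0,0,1.0],[0,0,-0.03,0,0,0,1.0],[0,0,-0.05,0,0,0,1.0],[0,0,-0.07,0,0,0,1.0],[0,0,-0.09,0,0,0,1.0],[0,0,-0.11,0,0,0,1.0],[0,0,-0.13,0,0,0,1.0],[0,0,-0.15,0,0,0,1.0],[0,0,-0.17,0,0,0,1.0],[0,0,-0.18,0,0,0,1.0],[0,0,-0.18,0,0,0,1.0],[0,0,-0.18,0,0,0,1.0]]]}}

```text
t: 45.1
eef_pos: [0.4359, -0.1842, 0.194]
tool_rot: [0.001, 0.698, 0.716, -0.0]
contact_force: [-0.3, -0.0, -0.7]
gripper_width: 1.003
grasp_force: 0.0
```

Run:
```python
from h import *
c=bot.read_camera("wrist")
a=cv2.resize(c['img'],(400,300),interpolation=cv2.INTER_AREA)
s=bot.read_camera("scene")['img'];t=bot.read_camera("top")
cv2.imwrite('pics/f.png',np.vstack([np.hstack([a,cv2.resize(s,(400,300))]),cv2.resize(t['img'][125:265,130:390],(800,300))])[:,:,::-1])
H=cv2.cvtColor(c['img'],cv2.COLOR_RGB2HSV)
W=((H[...,2]>110)&(H[...,1]<60)).astype(np.uint8)
print('case',rect(c,W,[190,60,320,275],.028)); print('mat',rect(c,mask(c,3,22,70,50)|W,[180,60,330,275],.004))
B=lambda u,v,r:[int((u-r)*.64),int((v-r)*.64),int((u+r)*.64),int((v+r)*.64)]
print('gt',circ(t,mask(t,70,90,60,25),B(348,243,38),.026))
```

```text
case ((436.89691162109375, -184.81491088867188), (63.57594299316406, 167.77159118652344), 0.5756910443305969)
mat ((436.47186279296875, -184.80462646484375), (92.6392822265625, 202.7227325439453), 1.3906278610229492)Traceback (most recent call last):
  File "<stdin>", line 10, in <module>
  File "h.py", line 18, in circ
    q,P=blob(c,m,box,z); (a,b),r=cv2.minEnclosingCircle(P); e=cv2.fitEllipse(P)
        ~~~~^^^^^^^^^^^
  File "h.py", line 14, in blob
    q=max(cs,key=cv2.contourArea).reshape(-1,2)
      ~~~^^^^^^^^^^^^^^^^^^^^^^^^
ValueError: max() iterable argument is empty
```

View pics/f.png

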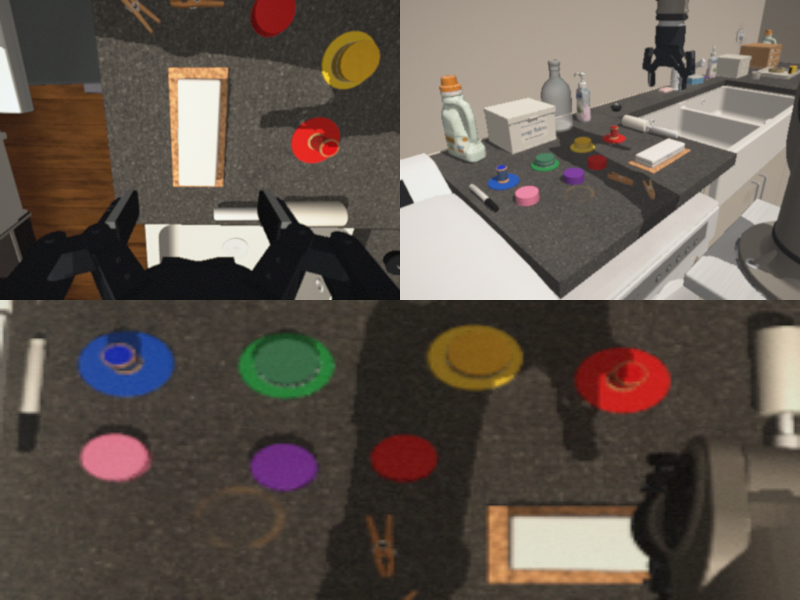

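All five items are released, upright and near the middle of their places; the case and mat centres measure within 1 mm of each other. Handing in.

```bash
python3 -c "
from station import bot
print(bot.hand_in())"
```

```text
the job is handed in; nothing more can be done
None
```

I handed the job in at about 45 s on the robot's clock (limit 136 s), with both reels and both tins upright on their own coasters and the white case square on the cork mat; no verdict was returned.

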